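Third hand: press a heatsink against the sprung fence

ROBOT

A 6-joint arm with a two-finger parallel gripper is mounted at the origin on the work surface. World frame = base frame: x ahead of the robot, y to its left, z up, the work surface at z = 0. Lengths are in m, angles in rad, forces in N, time in s.
With the tool pointing down it reaches from about 0.375 to 0.825 m from the base axis. Payload 5.5 kg.
Tool frame: the origin (TCP) lies on the front face of the gripper's body, between the roots of the fingers; the fingertips stand 73 mm ahead of it and the grasp point (between the pads) lies 54 mm ahead of it; x points along the fingers, y is the direction in which the jaws open and shut, and the axes are right-handed (so a half turn about x gives the same grasp; the last joint's range is limited). The gripper opens to 85 mm and grips with 20 to 120 N. Pads are 22 mm wide; open, the fingers measure 114 mm over their backs; the gripper's body (76 mm by 85 mm) begins 54 mm behind the grasp point. The pads swing forward as they close: fully open they stand 13 mm farther back than shut.
Start: joints at [-1.171, 0.314, -0.047, 1.21, 0, 1.571], TCP at [0.234, -0.553, 0.304] pointing down, gripper open.
Joint ranges: [-2.67, 2.67], [-0.69, 1.73], [-1.03, 1.25], [-2.08, 2.16], [-1.42, 1.45], [-3.14, 3.14]. Speed limits (rad/s): [2.39, 2.39, 3.01, 3.14, 3.14, 3.14].

INTERFACE

Orientations are given as a 3x3 rotation matrix whose columns are the frame's x, y, z axes.
In Python, from workcell import monitor, grab_frame, camera_model, ticket gives the robot as it stands.
- The arm moves only by the tool drive_tool, never from a script. Its arguments are lists of equal length, an entry for each row: "jaw": the closure, from 0 (fully open) to 1 (shut); "xyz": the shift along the world's x, y, z in mm, a list of three; "turn": the turn, a rotation vector about the world's x, y, z in degrees, a list of three. A call has 1 to 12 rows; each row shifts and turns the commanded pose from where the row before left it; what a row does not reach is not made up. A row lasts 1/10 s, in which the tool goes at most 50 mm and 8.59 degrees, less where a joint would pass 70% of its speed; a pose out of reach is approached as far as the arm can. A call is refused whole if a number of a shift passes 50 or a number of a turn 8.59, either way. A call with a gripper value outside its range is refused whole. The fingers move at their own pace and stop on an object; "newtons" is the grip in N (left out, the last holds). Time passes only in rows, so rows that do not move let the fingers close. It gives the time, the measured TCP pose, the force and the opening at its end, in the units of the state.
- monitor.sense(): the state, without advancing time (a new reading comes with each control period).
- grab_frame(name): name is "scene" or "top" or "wrist"; returns the picture (420x560x3 uint8, red, green, blue); there is no depth.
- camera_model(name): a dict with "fovy" (degrees; the focal length in pixels is half the picture's height over the tangent of half this angle, whatever the lens; pixels are square), "cx", "cy" (the principal point, pixels), "R" (3x3) and "t" (3): a world point X has camera coordinates R X + t. Camera axes: x right, y down, z forward; pixel columns grow to the right and rows downward; lengths in m; the calibration is good to about 2 mm. A picture is of the moment at which its call begins: read the wrist's pose just before it. camera_model takes no time and is no camera call; for the wrist camera it gives the pose at the moment of the call.
- ticket.sign_off(): hands the job in, once; it reports no verdict.
The state is a dict: "clock": time; "joint_positions": joint angles; "dq": joint speeds; "tau": joint torques, N m; "tool_pos": TCP position; "tool_rot": TCP orientation; "force": force on the tool from outside, world axes, zero at the start; "wrist_torque": the same for the moment, N m; "finger_gap": finger opening in m.
Only numpy, scipy, OpenCV 4.12 (cv2) and the standard library are available. Lean on these libraries where they do the work, as an engineer would, in place of code of your own. Each camera call takes 0.05 s, during which the arm holds its last target. There are 200 camera calls.

TASK

Be a third hand for a colleague who will screw the finned heatsink on from behind the fence: stand it upright on the bed of the holding jig, short of the sprung fence, with its flat side towards the fence and in line with the brass bush of the screw guide, then slide it along the bed flat against the fence and push the fence back about half of its travel (to the scribed lines, about 8 newtons; do not ram it to the end). Keep that push steady for at least two seconds and finish while still holding and pressing: do not let go. Leave the screw guide as it is set and everything else on the table where it lies.

Things in the scene. Friction and masses are not known exactly. Their poses are not given: they have to be found in the camera images.
- heatsink_center (a point): Centre of the loose aluminium heatsink, 30 (x) x 50 (y) x 50 mm high, 0.1 kg, upright on the table. Its +x points out of its flat side (plain 50 x 50 mm plate with one small dark screw hole), 15 mm from the centre; six vertical fins stand on the other side. Outer fins flat and parallel: grip across y, 50 mm. It starts turned up to 0.8 rad either way from facing world +x.
- heatsink_face (a point): Point on the heatsink's flat side at its screw hole: 15 mm along +x from the heatsink's centre, 20 mm above its underside. Axes as the heatsink.
- jig: Holding jig, fixed. Aluminium bed: x -55 to 85, y +-100 mm, top at z = 10 mm; origin on the table, +x towards the fence. Clear bed from x = -55 mm to the fence (front face at x = 10 mm at rest). Dark slotted back wall at x 60 to 80 mm, 34 mm above the bed. End cheeks at y +-91 to 99, x -2 to 62 mm, 30 mm high, each with a dark line across at x = 20 mm: fence front at half travel.
- fence_face (a point): Middle of the front face of the jig's sprung fence, a steel plate 176 mm long (y), 8 mm thick, its top 36 mm above the bed, with a long level slot for the screw. 20 mm above the bed; moves with the fence, which slides along the jig's +x. Axes parallel to the jig's.
- guide_bush (a point): Nose of the brass bush (11 mm, along the jig's x) of the screw guide, a grey 24 mm wide saddle with a centre line on top, astride the back wall, up to 46 mm above the bed. On the bush's axis, 20 mm above the bed, at jig x = 52 mm; set within 35 mm either side of the jig's middle (stiff). Axes as the jig's; the heatsink's middle belongs at its y.
- project_box: Bystander: closed black plastic box 70 x 45 x 30 mm. Origin under its middle.
- battery_holder: Bystander: black holder with two cells, 62 x 34 x 24 mm high. Origin under its middle.
- screwdriver: Bystander: screwdriver with red handle lying on the far side of the table.
- pliers: Bystander: pliers with blue handles, about 140 mm long, lying on the right near side, origin near the pivot.
- screw_dish: Bystander: small steel bowl, 64 mm diameter, 22 mm high. Origin under its middle.
- solder_reel: Bystander: reel 60 mm diameter, 40 mm high, standing on its flange left of the jig. Origin under its middle.
- fence (a joint): How far the fence is pushed back, in m: 0 at rest, 0.020 at its hard end. Spring of 0.8 N per mm without preload or friction: 0.010 is half-way and 8 N.
- tape_roll: Bystander: roll of tape, 52 mm diameter, 19 mm high, beyond the jig. Origin under its middle.
Things that resemble listed ones, but are neither listed nor needed, are in the scene too. What is shaped like the part that bears heatsink_center but brown is not meant.

How it is judged:
On the way, in this order (a step that is already met when the one before it is completed fails the run):
1. the heatsink is on the bed, upright, flat side to the fence but short of it, in line with the screw guide (within 10 mm) (angle between heatsink_center's own z axis and vertical below 0.1 rad and z of heatsink_center in the frame of jig between 0.031 and 0.039 m and y of heatsink_center in the frame of guide_bush between -0.01 and 0.01 m and x of heatsink_face in the frame of fence_face between -0.07 and -0.002 m and angle between the x axis of heatsink_center and the x axis of jig, either way round below 0.25 rad and contact force between heatsink and fence below 0.5 N), for 0.1 s.
2. it is pressed flat against the fence in line with the guide, with a steady 5 to 11 N, for one and a half seconds (angle between heatsink_center's own z axis and vertical below 0.1 rad and z of heatsink_center in the frame of jig between 0.031 and 0.039 m and y of heatsink_center in the frame of guide_bush between -0.005 and 0.005 m and x of heatsink_face in the frame of fence_face between -0.003 and 0.003 m and angle between the x axis of heatsink_center and the x axis of fence_face, either way round below 0.08 rad and contact force between heatsink and fence between 5 and 11 N and value of joint fence between 0.005 and 0.015 m and contact force between heatsink and the fingers above 2 N and linear speed of heatsink below 0.02 m/s and velocity of joint fence between -0.02 and 0.02 m/s), for 1.5 s.
At the end, for the whole second after the job is handed in: Heatsink upright (0.1 rad) on the bed (within 4 mm), flat side against the fence (0.08 rad, 3 mm), its middle within 5 mm of the guide's line, the fingers pressing it so that the fence feels a steady 5 to 11 N (pushed back about 6 to 14 mm), nothing moving, through the last second (all of step 2); the arm keeps its last pose, push and grip.
It fails at once if the fence is rammed (more than 18 N on it, or pushed to its hard end) (contact force between fence and anything else above 18 N or value of joint fence above 0.0195 m).
It fails at once if the screw guide is shifted by more than 6 mm (distance of guide_bush from where it was at the start of the episode above 0.006 m).
It fails at once if a bystander is moved by more than 25 mm (distance of any of project_box, battery_holder, screwdriver, pliers, screw_dish, solder_reel, tape_roll from where it was at the start of the episode above 0.025 m).
It also fails if it takes over 45 s, if anything falls off the work surface, if the arm or the gripper's body presses on something with over 40 N, if the wrist force passes 120 N, or if a joint passes its speed limit or range.

## Working session

There is one attempt and no reset: what is moved stays moved. The work goes in short steps, Python scripts to look and compute and a tool call to move; the robot and the scene stay as the last step left them, time stands still between calls to the robot, and variables do not carry over. Pictures are saved under pics/ and viewed, about 8 in all and at most 12, crops included, and the job is handed in when it is done.

Besides the shell and the picture viewer there is one more tool, called after "Emit:" by a JSON object that holds its "op" and its "data", one argument or row to a line. drive_tool: Moves the arm, as the interface text tells. Its arguments: {"type":"object","properties":{"jaw":{"type":"array","items":{"type":"number"}},"xyz":{"type":"array","items":{"type":"array","items":{"type":"number"}}},"turn":{"type":"array","items":{"type":"array","items":{"type":"number"}}},"newtons":{"type":"number"}},"required":["jaw","xyz","turn"]}

```bash
mkdir -p pics; cat > h.py <<'E'
import numpy as np,cv2
from workcell import monitor,grab_frame,camera_model,ticket
def save(n,f): cv2.imwrite('pics/'+n,cv2.cvtColor(f,cv2.COLOR_RGB2BGR))
def ray(m,uv,z,H=420):
    f=H/2/np.tan(np.radians(m['fovy'])/2)
    d=np.array([(uv[0]-m['cx'])/f,(uv[1]-m['cy'])/f,1]);R=np.array(m['R']);t=np.array(m['t'])
    c=-R.T@t;d=R.T@d
    return c+d*(z-c[2])/d[2]
def proj(m,X,H=420):
    f=H/2/np.tan(np.radians(m['fovy'])/2)
    p=np.array(m['R'])@np.array(X)+np.array(m['t']);return np.array([m['cx']+f*p[0]/p[2],m['cy']+f*p[1]/p[2]])
E
python3 - <<'E'
from h import *
for n in('scene','top'):
    f=grab_frame(n);save(n+'0.png',f);np.save(n+'0.npy',f);m=camera_model(n);print(n,m['fovy'],m['cx'],m['cy'],-np.array(m['R']).T@np.array(m['t']),np.round(m['R'],3).tolist(),{k:v for k,v in m.items() if k not in('R','t')})
s=monitor.sense();print(s['tool_pos'],np.round(s['tool_rot'],3),s['clock'],s['finger_gap'])
E
```

```text
scene 55.77322548761315 275.8926335555279 205.14055673559383 [ 0.99063855 -0.40434472  1.04815611] [[0.674, 0.739, 0.01], [0.636, -0.573, -0.517], [-0.377, 0.355, -0.856]] {'fovy': 55.77322548761315, 'cx': 275.8926335555279, 'cy': 205.14055673559383}
top 55.6308194629678 283.3769172202604 207.55454761450315 [ 0.40209339 -0.00522818  1.21959187] [[-0.023, -1.0, 0.002], [-0.989, 0.022, -0.149], [0.149, -0.006, -0.989]] {'fovy': 55.6308194629678, 'cx': 283.3769172202604, 'cy': 207.55454761450315}
[ 0.23337911 -0.5522958   0.30310052] [[-0.001  0.389 -0.921]
 [ 0.001 -0.921 -0.389]
 [-1.    -0.002 -0.   ]] 0.1 0.0856567453330739
```

View pics/top0.png

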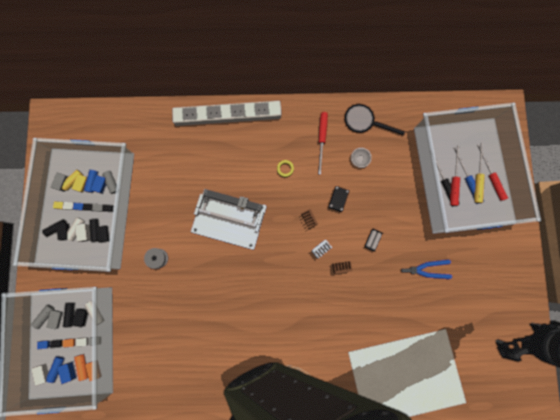

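View pics/scene0.png

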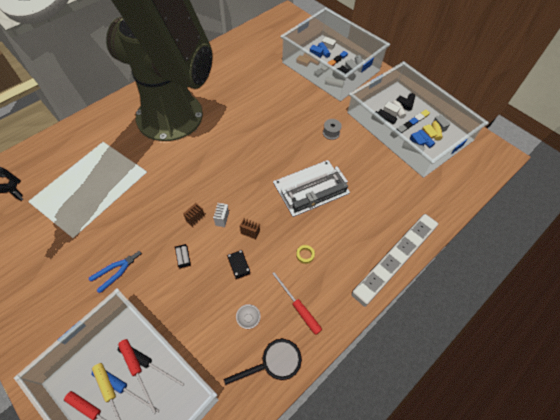

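Top view: the silver finned heatsink is at (321,250), and the jig is at (230,219) with its guide saddle at (242,203). Things that could be mistaken for the heatsink are the brown finned blocks at (308,219) and (341,268) and the battery holder at (373,240). I choose the silver one and will check it in a close crop.

```bash
python3 - <<'E'
from h import *
t=np.load('top0.npy');s=np.load('scene0.npy')
c=lambda f,x,y,w,h,k:cv2.resize(f[y:y+h,x:x+w],None,fx=k,fy=k,interpolation=cv2.INTER_CUBIC)
a=c(t,186,185,84,66,4.75)[:300,:399];b=c(t,296,230,50,38,7.98)[:300,:399]
d=c(s,268,155,88,66,4.54)[:299,:399];e=c(s,200,195,50,38,7.98)[:299,:399]
H=lambda x:cv2.resize(x,(400,300))
save('crop1.png',np.vstack([np.hstack([H(a),H(b)]),np.hstack([H(d),H(e)])]))
g=cv2.cvtColor(t,cv2.COLOR_RGB2HSV)
m=((g[...,1]<70)&(g[...,2]>110)).astype(np.uint8)
n,l,st,ce=cv2.connectedComponentsWithStats(m)
M=camera_model('top')
for i in range(1,n):
    if st[i,4]>60 and 180<ce[i][0]<350 and 180<ce[i][1]<270:
        p=np.argwhere(l==i)[:,::-1].astype(np.float32);r=cv2.minAreaRect(p);print(st[i],ce[i],r,[np.round(ray(M,q,.05 if ce[i][0]>290 else .01),4) for q in cv2.boxPoints(r)])
E
```

```text
[ 191  189   76   61 2596] [227.60439137 222.02773498] ((227.632080078125, 217.5377197265625), (68.26819610595703, 48.488277435302734), 15.945395469665527) [array([0.5166, 0.2793, 0.01  ]), array([0.6605, 0.2399, 0.01  ]), array([0.5972, 0.0376, 0.01  ]), array([0.4553, 0.0802, 0.01  ])]
[312 240  20  18 190] [321.34736842 248.40526316] ((321.4999694824219, 248.5), (11.088336944580078, 18.27233123779297), 51.34019470214844) [array([ 0.4508, -0.0896,  0.05  ]), array([ 0.4833, -0.1326,  0.05  ]), array([ 0.4575, -0.1519,  0.05  ]), array([ 0.4253, -0.109 ,  0.05  ])]
```

View pics/crop1.png

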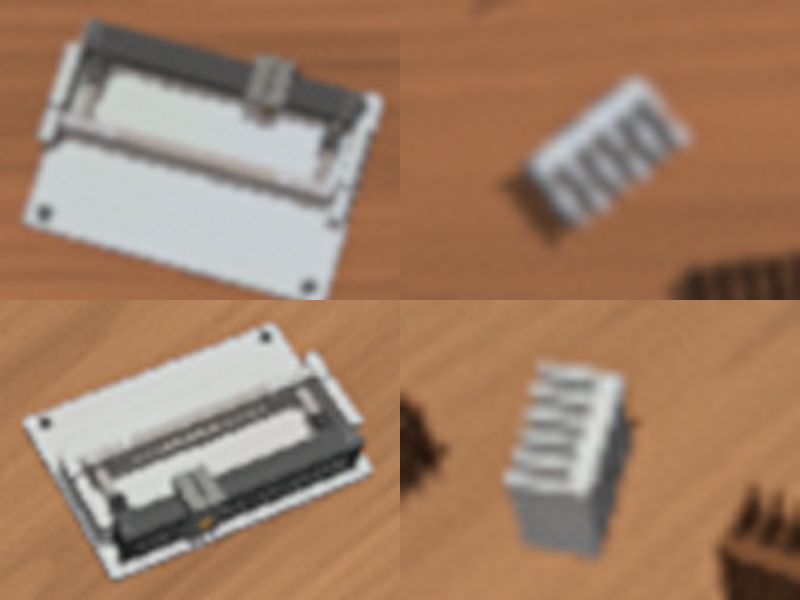

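The crop shows the silver heatsink with its plain plate facing up-left in the top view (toward the jig). Its centre is about (0.454,-0.121) and its yaw about 0.65. The jig yaw is about -0.30. I'll move above the heatsink and use the wrist camera.

Emit:
{"op": "drive_tool", "data": {
  "jaw": [0,0,0,0,0,0,0,0,0,0,0],
  "xyz": [
    [20,43,0],
    [20,43,0],
    [20,43,0],
    [20,43,0],
    [20,43,0],
    [20,43,0],
    [20,43,0],
    [20,43,0],
    [20,43,0],
    [20,43,0],
    [0,0,0]
  ],
  "turn": [
    [0,0,0],
    [0,0,0],
    [0,0,0],
    [0,0,0],
    [0,0,0],
    [0,0,2],
    [0,0,4],
    [0,0,4],
    [0,0,4],
    [0,0,0],
    [0,0,0]
  ]
}}

```text
clock: 1.2
tool_pos: [0.4351, -0.1182, 0.3037]
tool_rot: [[0.001, 0.607, -0.795], [0.002, -0.795, -0.607], [-1.0, -0.001, -0.002]]
force: [0.1, 0.2, -0.1]
finger_gap: 0.0854
```

```bash
python3 - <<'E'
from h import *
s=monitor.sense();print(np.round(s['tool_pos'],4),np.round(s['tool_rot'],3).tolist(),np.round(s['joint_positions'],3),s['clock'],s['force'])
M=camera_model('wrist');f=grab_frame('wrist');save('w1.png',f);np.save('w1.npy',f);np.save('w1m.npy',M,allow_pickle=True)
print(-np.array(M['R']).T@np.array(M['t']),np.round(M['R'],3).tolist(),M['fovy'])
E
```

```text
[ 0.4351 -0.1182  0.3037] [[0.001, 0.607, -0.795], [0.002, -0.795, -0.607], [-1.0, -0.001, -0.002]] [-2.660e-01  3.300e-02 -3.850e-01  1.152e+00  2.000e-03  2.224e+00] 1.2 [ 0.0957487   0.18228767 -0.07337704]
[ 0.49820786 -0.07075705  0.37360054] [[0.607, -0.795, -0.001], [-0.756, -0.578, 0.307], [-0.245, -0.186, -0.952]] 67.46666951615062
```

View pics/w1.png

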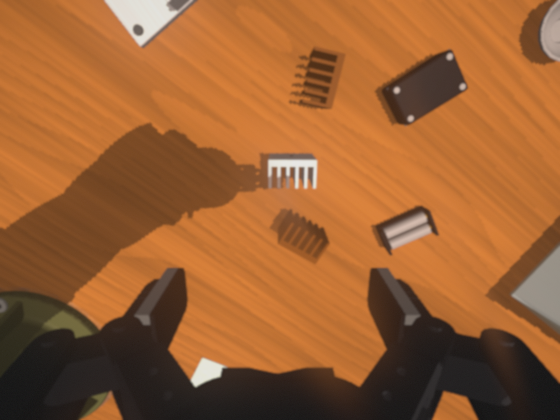

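Wrist view: the silver heatsink's top plate edge runs from (268,157) to (317,158), fins down to row 188, with the brown ones at (317,78) and (302,234). J6 would run out of range at the jig in this grip, so I'll use the half-turned grasp and view the jig on the way.

```bash
python3 - <<'E'
from h import *
f=np.load('w1.npy');M=np.load('w1m.npy',allow_pickle=True).item()
g=cv2.cvtColor(f,cv2.COLOR_RGB2HSV)
m=((g[...,1]<60)&(g[...,2]>170)).astype(np.uint8);m[:, :255]=0;m[:,330:]=0;m[:140]=0;m[200:]=0
p=np.argwhere(m)[:,::-1].astype(np.float32);print(p.min(0),p.max(0))
P=np.array([ray(M,q,.05)[:2] for q in p],np.float32)
r=cv2.minAreaRect(P*1000);print(r,cv2.boxPoints(r))
E
```

```text
[268. 159.] [316. 187.]
((455.7991943359375, -122.3868408203125), (29.579998016357422, 50.14600372314453), 37.360267639160156) [[ 428.82867 -111.43286]
 [ 459.25848 -151.2907 ]
 [ 482.7697  -133.34082]
 [ 452.3399   -93.48299]]
```

Emit:
{"op": "drive_tool", "data": {
  "jaw": [0,0,0,0,0,0,0,0,0,0,0,0],
  "xyz": [
    [2,25,5],
    [2,25,5],
    [2,25,5],
    [2,25,0],
    [2,25,0],
    [2,25,0],
    [2,25,0],
    [2,25,0],
    [2,25,0],
    [2,25,0],
    [0,0,0],
    [0,0,0]
  ],
  "turn": [
    [0,0,8.4],
    [0,0,8.4],
    [0,0,8.4],
    [0,0,8.4],
    [0,0,8.4],
    [0,0,8.4],
    [0,0,8.4],
    [0,0,8.4],
    [0,0,8.4],
    [0,0,8.4],
    [0,0,8.4],
    [0,0,8.4]
  ]
}}

```text
clock: 2.45
tool_pos: [0.4536, 0.1265, 0.3185]
tool_rot: [[-0.001, 0.669, 0.743], [-0.001, 0.743, -0.669], [-1.0, -0.001, -0.0]]
force: [-1.3, -0.6, 0.3]
finger_gap: 0.0855
```

Emit:
{"op": "drive_tool", "data": {
  "jaw": [0,0,0,0,0],
  "xyz": [
    [0,0,0],
    [0,0,0],
    [0,0,0],
    [0,0,0],
    [0,0,0]
  ],
  "turn": [
    [0,0,8.4],
    [0,0,8.4],
    [0,0,8.4],
    [0,0,0],
    [0,0,0]
  ]
}}

```text
clock: 2.95
tool_pos: [0.4536, 0.1263, 0.3187]
tool_rot: [[-0.0, 0.299, 0.954], [-0.0, 0.954, -0.299], [-1.0, -0.001, -0.0]]
force: [-1.4, 0.4, 0.1]
finger_gap: 0.0855
```

```bash
python3 - <<'E'
from h import *
s=monitor.sense();print(np.round(s['tool_pos'],4),np.round(s['tool_rot'],3).tolist(),np.round(s['joint_positions'],3),s['clock'])
M=camera_model('wrist');f=grab_frame('wrist');save('w2.png',cv2.resize(f,(800,600),interpolation=cv2.INTER_CUBIC));np.save('w2.npy',f);np.save('w2m.npy',M,allow_pickle=True)
E
```

```text
[0.4536 0.1263 0.3187] [[-0.0, 0.299, 0.954], [-0.0, 0.954, -0.299], [-1.0, -0.001, -0.0]] [ 0.272  0.065 -0.317  1.189 -0.     0.575] 2.95
```

View pics/w2.png

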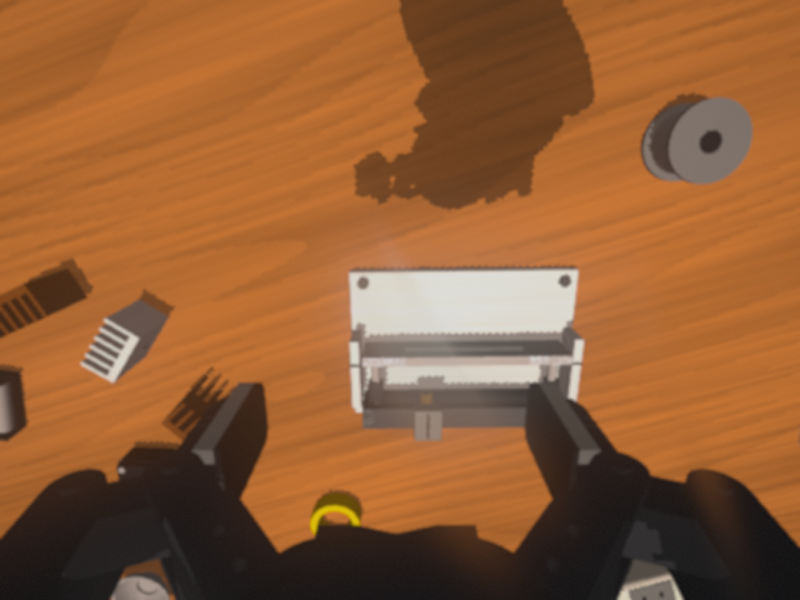

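Wrist view 2 (800x600): the bed's near edge runs from (349,269) to (577,268). The fence top is at row 358, the bush nose at (426,398), and the saddle's centre line at (428,425).

```bash
python3 - <<'E'
from h import *
f=np.load('w2.npy');M=np.load('w2m.npy',allow_pickle=True).item();g=cv2.cvtColor(f,cv2.COLOR_RGB2HSV).astype(int)
bed=(g[...,1]<70)&(g[...,2]>150)
# near edge
P=[]
for c in range(255,395,5):
    r=np.where(bed[170:230,c])[0]
    if len(r): P.append(ray(M,(c,170+r[0]-.5),.01)[:2])
P=np.array(P);vx,vy,x0,y0=cv2.fitLine(P.astype(np.float32),cv2.DIST_HUBER,0,1e-4,1e-4).ravel()
if vy<0:vx,vy=-vx,-vy
yaw=np.arctan2(-vx,vy);print('yaw',yaw)
L=[];R=[]
for r in range(195,222,2):
    c=np.where(bed[r,220:430])[0];L.append(ray(M,(220+c[0]-.5,r),.01)[:2]);R.append(ray(M,(220+c[-1]+.5,r),.01)[:2])
J=np.array([[np.cos(yaw),np.sin(yaw)],[-np.sin(yaw),np.cos(yaw)]])
L=np.array(L)@J.T;R=np.array(R)@J.T;print('sides',np.median(L[:,1]),np.median(R[:,1]))
n=(P@J.T)[:,0].mean();cy=(np.median(L[:,1])+np.median(R[:,1]))/2
o=np.array([n+.055,cy]);print('origin',J.T@o)
for nm,uv,z in(('saddle line',(428,425),.056),('saddle L',(415,425),.056),('saddle R',(441,425),.056),('bush',(426,398),.03),('fence front top',(460,340),.046),('fence back top',(460,360),.046)):
    print(nm,J@ray(M,(uv[0]*.7,uv[1]*.7),z)[:2]-o)
t=np.load('top0.npy');T=camera_model('top')
for nm,uv,z in(('top nearL',(191.2,231.7),.01),('nearR',(253.7,248.2),.01),('saddle top',(186+271/4.75,185+68/4.75),.056)):print(nm,J@ray(T,uv,z)[:2]-o)
for u in(284,286,288,290,292,294,296,298,300,302,304,306,308,310,312):print(u,f[297,u],end=' ')
E
```

```text
yaw -0.30297214
sides 0.21428903094677088 0.41355879009409696
origin [0.53962641 0.16021925]
saddle line [ 0.07037258 -0.03101838]
saddle L [ 0.07037779 -0.04213712]
saddle R [ 0.07036737 -0.01990049]
bush [ 0.05946416 -0.0313134 ]
fence front top [-0.00409368 -0.00555678]
fence back top [ 0.01405444 -0.00476358]
top nearL [-0.05556689  0.09762933]
nearR [-0.05081194 -0.09950127]
saddle top [ 0.07752196 -0.03146927]
284 [119  98  87] 286 [120  98  87] 288 [121  99  87] 290 [136 116 103] 292 [152 132 120] 294 [152 132 119] 296 [152 133 120] 298 [136 117 103] 300 [129 109  96] 302 [150 131 117] 304 [150 132 119] 306 [151 133 119] 308 [144 126 113] 310 [122 101  90] 312 [119  99  88]
```

Emit:
{"op": "drive_tool", "data": {
  "jaw": [0,0,0,0,0,0,0,0,0,0],
  "xyz": [
    [0,-31,0],
    [0,-31,0],
    [0,-31,-10],
    [0,-31,-20],
    [0,-31,-25],
    [0,-31,-25],
    [1,-31,-25],
    [1,-31,-25],
    [0,0,0],
    [0,0,0]
  ],
  "turn": [
    [0,0,6.85],
    [0,0,6.85],
    [0,0,6.85],
    [0,0,6.85],
    [0,0,6.85],
    [0,0,6.85],
    [0,0,6.85],
    [0,0,6.85],
    [0,0,0],
    [0,0,0]
  ]
}}

```text
clock: 4.0
tool_pos: [0.4549, -0.1212, 0.1884]
tool_rot: [[-0.002, -0.608, 0.794], [0.001, 0.794, 0.608], [-1.0, 0.002, -0.001]]
force: [0.6, 0.4, 1.3]
finger_gap: 0.0855
```

```bash
python3 - <<'E'
from h import *
s=monitor.sense();print(np.round(s['tool_pos'],4),np.round(s['tool_rot'],3).tolist(),np.round(s['joint_positions'],3),s['clock'],s['force'])
M=camera_model('wrist');f=grab_frame('wrist');save('w3.png',f);np.save('w3.npy',f);np.save('w3m.npy',M,allow_pickle=True)
c=np.array([.4557,-.1222]);y=.652;X=np.array([np.cos(y),np.sin(y)]);Y=np.array([-X[1],X[0]])
for z in(.05,):
  for a,b in((15,25),(15,-25),(-15,-25),(-15,25)):print(z,np.round(proj(M,[*(c+X*a/1e3+Y*b/1e3),z]),1))
E
```

```text
[ 0.4549 -0.1212  0.1884] [[-0.002, -0.608, 0.794], [0.001, 0.794, 0.608], [-1.0, 0.002, -0.001]] [-0.261  0.157 -0.525  0.89   0.    -0.914] 4.0 [0.59503111 0.36116541 1.28826281]
0.05 [310.2 244.5]
0.05 [241.  244.5]
0.05 [239.5 204.7]
0.05 [311.7 204.8]
```

View pics/w3.png

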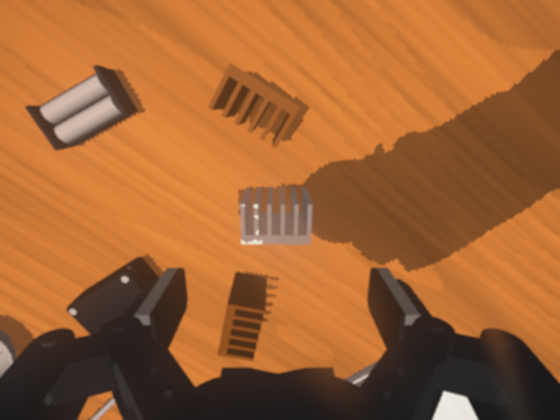

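Wrist view 3: the heatsink's top spans columns 240–312, rows 204–244, exactly as predicted, so the pose is confirmed. I'll descend and grasp.

Emit:
{"op": "drive_tool", "data": {
  "jaw": [0,0,0,0,0,1,1,1,1,1,1,1],
  "xyz": [
    [1,-1,-30],
    [0,0,-30],
    [0,0,-30],
    [0,0,-20],
    [0,0,0],
    [0,0,0],
    [0,0,0],
    [0,0,0],
    [0,0,0],
    [0,0,0],
    [0,0,0],
    [0,0,0]
  ],
  "turn": [
    [0,0,0],
    [0,0,0],
    [0,0,0],
    [0,0,0],
    [0,0,0],
    [0,0,0],
    [0,0,0],
    [0,0,0],
    [0,0,0],
    [0,0,0],
    [0,0,0],
    [0,0,0]
  ],
  "newtons": 40
}}

```text
clock: 5.25
tool_pos: [0.458, -0.1217, 0.0807]
tool_rot: [[0.003, -0.612, 0.791], [-0.0, 0.791, 0.612], [-1.0, -0.002, 0.003]]
force: [-0.5, 1.2, 5.8]
finger_gap: 0.0497
```

Emit:
{"op": "drive_tool", "data": {
  "jaw": [1,1,1,1,1,1,1,1,1,1,1,1],
  "xyz": [
    [0,0,25],
    [0,0,25],
    [0,0,25],
    [6,29,0],
    [6,29,0],
    [6,29,0],
    [6,29,0],
    [6,29,0],
    [6,29,0],
    [6,29,0],
    [6,29,0],
    [6,27,0]
  ],
  "turn": [
    [0,0,0],
    [0,0,0],
    [0,0,0],
    [0,0,-6.1],
    [0,0,-6.1],
    [0,0,-6.1],
    [0,0,-6.1],
    [0,0,-6.1],
    [0,0,-6.1],
    [0,0,-6.1],
    [0,0,-6.1],
    [0,0,-6.1]
  ]
}}

```text
clock: 6.45
tool_pos: [0.511, 0.1388, 0.1549]
tool_rot: [[0.001, 0.3, 0.954], [0.0, 0.954, -0.3], [-1.0, 0.001, 0.001]]
force: [-1.0, 0.5, -1.2]
finger_gap: 0.0498
```

Emit:
{"op": "drive_tool", "data": {
  "jaw": [1,1,1,1,1],
  "xyz": [
    [0,0,-20],
    [0,0,-20],
    [0,0,-10],
    [0,0,0],
    [0,0,0]
  ],
  "turn": [
    [0,0,0],
    [0,0,0],
    [0,0,0],
    [0,0,0],
    [0,0,0]
  ]
}}

```text
clock: 6.95
tool_pos: [0.5108, 0.1372, 0.1046]
tool_rot: [[0.0, 0.296, 0.955], [0.0, 0.955, -0.296], [-1.0, 0.0, 0.0]]
force: [0.1, -0.4, -0.5]
finger_gap: 0.0498
```

```bash
python3 - <<'E'
from h import *
s=monitor.sense();print(np.round(s['tool_pos'],4),np.round(s['tool_rot'],3).tolist(),np.round(s['joint_positions'],3),s['clock'],s['force'],s['finger_gap'])
M=camera_model('wrist');f=grab_frame('wrist');np.save('w4.npy',f);np.save('w4m.npy',M,allow_pickle=True)
t=grab_frame('top')
save('w4.png',np.hstack([f[100:400,80:480],cv2.resize(t[180:255,180:280],(400,300),interpolation=cv2.INTER_CUBIC)]))
p=np.array(s['tool_pos'])
for d in(-.054+.0,):
  R=np.array(s['tool_rot'])
  for a,b in((13,25),(13,-25),(-17,-25),(-17,25)):print(np.round(proj(M,p+R[:,2]*a/1e3+R[:,1]*b/1e3+[0,0,-.0307]),1))
E
```

```text
[0.5108 0.1372 0.1046] [[0.0, 0.296, 0.955], [0.0, 0.955, -0.296], [-1.0, 0.0, 0.0]] [ 0.262  0.349 -0.492  0.729 -0.     0.563] 6.95 [ 0.10291067 -0.40824543 -0.48499634] 0.0497947866618291
[341.2 351.9]
[214.1 351.8]
[209.  284.9]
[346.3 285. ]
```

View pics/w4.png

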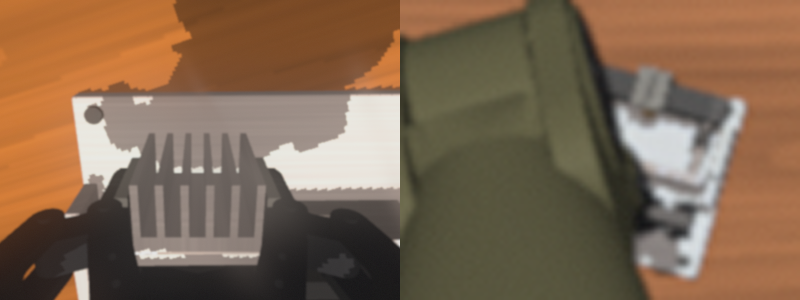

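The wrist crop shows the heatsink held upright. Its fin edge is at full-frame row 285 and its columns 210–346, as predicted, and the saddle is undisturbed. I'll lower it onto the bed.

Emit:
{"op": "drive_tool", "data": {
  "jaw": [1,1,1,1,1],
  "xyz": [
    [0,0,-5],
    [0,0,-4],
    [0,0,-3],
    [0,0,0],
    [0,0,0]
  ],
  "turn": [
    [0,0,0],
    [0,0,0],
    [0,0,0],
    [0,0,0],
    [0,0,0]
  ]
}}

```text
clock: 7.55
tool_pos: [0.5104, 0.1373, 0.0918]
tool_rot: [[-0.0, 0.296, 0.955], [-0.0, 0.955, -0.296], [-1.0, -0.0, -0.0]]
force: [0.7, -0.4, -0.9]
finger_gap: 0.0498
```

Emit:
{"op": "drive_tool", "data": {
  "jaw": [1,1,1,1,1],
  "xyz": [
    [0,0,-1],
    [0,0,-1],
    [0,0,0],
    [0,0,0],
    [0,0,0]
  ],
  "turn": [
    [0,0,0],
    [0,0,0],
    [0,0,0],
    [0,0,0],
    [0,0,0]
  ]
}}

```text
clock: 8.05
tool_pos: [0.5107, 0.1374, 0.0907]
tool_rot: [[0.001, 0.296, 0.955], [0.0, 0.955, -0.296], [-1.0, 0.0, 0.001]]
force: [-2.2, -0.2, 6.9]
finger_gap: 0.0496
```

On the bed with about 7 N downward. I'll ease that slightly, then slide along jig +x.

Emit:
{"op": "drive_tool", "data": {
  "jaw": [1,1,1,1,1,1,1,1,1],
  "xyz": [
    [0,0,0.5],
    [1.9,-0.6,0],
    [1.9,-0.6,0],
    [1.9,-0.6,0],
    [1.9,-0.6,0],
    [1.9,-0.6,0],
    [1.9,-0.6,0],
    [0,0,0],
    [0,0,0]
  ],
  "turn": [
    [0,0,0],
    [0,0,0],
    [0,0,0],
    [0,0,0],
    [0,0,0],
    [0,0,0],
    [0,0,0],
    [0,0,0],
    [0,0,0]
  ]
}}

```text
clock: 8.95
tool_pos: [0.5219, 0.134, 0.0907]
tool_rot: [[-0.0, 0.295, 0.955], [0.001, 0.955, -0.295], [-1.0, 0.001, -0.0]]
force: [-2.1, 0.9, 5.1]
finger_gap: 0.0496
```

Emit:
{"op": "drive_tool", "data": {
  "jaw": [1,1,1,1,1,1,1,1,1],
  "xyz": [
    [1.4,-0.45,0],
    [1.4,-0.45,0],
    [1.4,-0.45,0],
    [1.4,-0.45,0],
    [1.4,-0.45,0],
    [1.4,-0.45,0],
    [0,0,0],
    [0,0,0],
    [0,0,0]
  ],
  "turn": [
    [0,0,0],
    [0,0,0],
    [0,0,0],
    [0,0,0],
    [0,0,0],
    [0,0,0],
    [0,0,0],
    [0,0,0],
    [0,0,0]
  ]
}}

```text
clock: 9.85
tool_pos: [0.5299, 0.1314, 0.0907]
tool_rot: [[-0.001, 0.295, 0.955], [0.001, 0.955, -0.295], [-1.0, 0.001, -0.001]]
force: [-2.8, 2.0, 6.6]
finger_gap: 0.0496
```

Emit:
{"op": "drive_tool", "data": {
  "jaw": [1,1,1,1,1,1,1,1,1],
  "xyz": [
    [0,0,0.4],
    [1.0,-0.3,0],
    [1.0,-0.3,0],
    [1.0,-0.3,0],
    [1.0,-0.3,0],
    [1.0,-0.3,0],
    [0,0,0],
    [0,0,0],
    [0,0,0]
  ],
  "turn": [
    [0,0,0],
    [0,0,0],
    [0,0,0],
    [0,0,0],
    [0,0,0],
    [0,0,0],
    [0,0,0],
    [0,0,0],
    [0,0,0]
  ]
}}

```text
clock: 10.75
tool_pos: [0.5343, 0.1299, 0.0907]
tool_rot: [[-0.002, 0.295, 0.955], [0.001, 0.955, -0.295], [-1.0, 0.0, -0.003]]
force: [-6.6, 2.9, 6.2]
finger_gap: 0.0494
```

```bash
python3 - <<'E'
from h import *
s=monitor.sense();p=np.array(s['tool_pos']);y=-.303;c,n=np.cos(y),np.sin(y);J=np.array([[c,n],[-n,c]])
print('jig',J@(p[:2]-[.53963,.16022]),p[2],'F',J@np.array(s['force'])[:2],s['force'][2],s['wrist_torque'],s['clock'])
M=camera_model('scene');f=grab_frame('scene')
o=np.array([.53963,.16022]);W=lambda x,yy,z:[*(o+J.T@[x,yy]),z]
for nm,q in(('cheek line R top',(.02,-.095,.04)),('cheek line L top',(.02,.095,.04)),('fence front top rest',(.01,.085,.046)),('half',(.02,.085,.046)),('half backL',(.028,.085,.046)),('half R',(.02,-.085,.046)),('half backR',(.028,-.085,.046))):print(nm,np.round((proj(M,W(*q))-[262,150])*7.5,0))
save('s5.png',cv2.resize(f[150:230,262:362],(750,600),interpolation=cv2.INTER_CUBIC))
E
```

```text
jig [ 0.00394118 -0.03049936] 0.09073523261602845 F [-7.21270762  0.78872694] 6.246958172604189 [0.59336021 1.29289142 0.09576672] 10.75
cheek line R top [168. 317.]
cheek line L top [577. 158.]
fence front top rest [547. 140.]
half [559. 158.]
half backL [568. 172.]
half R [191. 300.]
half backR [199. 315.]
```

View pics/s5.png

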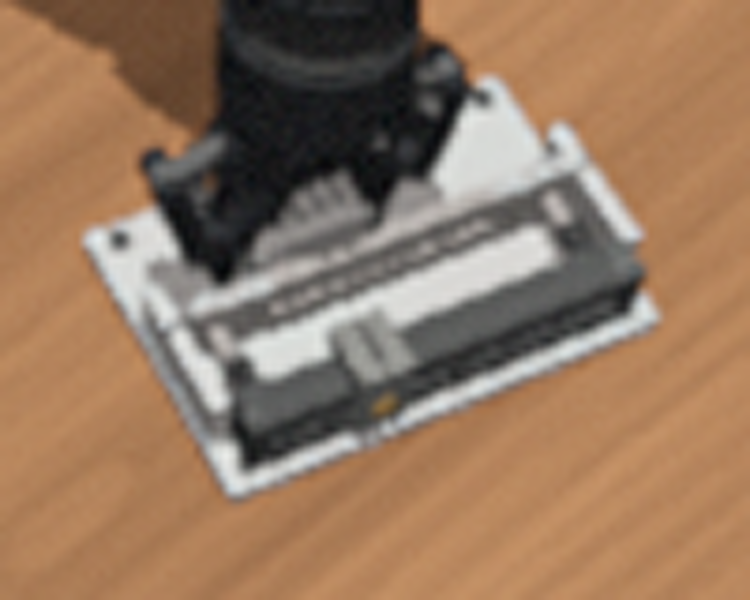

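Scene crop: the heatsink is against the fence and the fence is pushed back, close to the cheek lines. The saddle is undisturbed. The force estimate puts the fence load at about 5–6 N, so I'll advance 3 mm more and hold.

Emit:
{"op": "drive_tool", "data": {
  "jaw": [1,1,1,1,1,1,1,1,1,1],
  "xyz": [
    [0,0,0.4],
    [1.0,-0.3,0],
    [1.0,-0.3,0],
    [1.0,-0.3,0],
    [0,0,0],
    [0,0,0],
    [0,0,0],
    [0,0,0],
    [0,0,0],
    [0,0,0]
  ],
  "turn": [
    [0,0,0],
    [0,0,0],
    [0,0,0],
    [0,0,0],
    [0,0,0],
    [0,0,0],
    [0,0,0],
    [0,0,0],
    [0,0,0],
    [0,0,0]
  ]
}}

```text
clock: 11.8
tool_pos: [0.5366, 0.1292, 0.0907]
tool_rot: [[-0.004, 0.295, 0.956], [0.002, 0.956, -0.295], [-1.0, 0.0, -0.004]]
force: [-7.7, 4.7, 5.6]
finger_gap: 0.0496
```

```bash
python3 - <<'E'
from h import *
s=monitor.sense();p=np.array(s['tool_pos']);y=-.303;c,n=np.cos(y),np.sin(y);J=np.array([[c,n],[-n,c]]);o=np.array([.53963,.16022])
print('jig',J@(p[:2]-o),p[2],'F',J@np.array(s['force'])[:2],s['force'][2],s['clock'],s['finger_gap'],np.round(s['tool_rot'],4).tolist())
M=camera_model('wrist');f=grab_frame('wrist');f2=grab_frame('scene');S=camera_model('scene')
W=lambda x,yy,z:[*(o+J.T@[x,yy]),z]
for x in(.01,.02,.03):print(x,proj(M,W(x,.05,.046))-[160,120],(proj(S,W(x,.085,.046))-[320,160])*10,(proj(S,W(x,.095,.04))-[320,160])*10)
R=np.array(s['tool_rot'])
for a,b in((13,25),(13,-25),(-17,-25),(-17,25)):print(np.round(proj(M,p+R[:,2]*a/1e3+R[:,1]*b/1e3+[0,0,-.0307])-[160,120],1))
save('w6.png',np.hstack([f[120:420,160:560],cv2.resize(f2[160:190,320:360],(400,300),interpolation=cv2.INTER_CUBIC)]))
E
```

```text
jig [ 0.00633359 -0.03050358] 0.09073894071575128 F [-8.79049375  2.17494101] 5.616955721612106 11.8 0.04962195018486609 [[-0.0037, 0.2947, 0.9556], [0.0017, 0.9556, -0.2947], [-1.0, 0.0005, -0.004]]
0.01 [305.94039163 190.82069707] [148.98117305  86.49824333] [174.08054683  87.1720705 ]
0.02 [301.66979652 210.37705258] [164.75459513 110.05972156] [189.85408276 110.59609364]
0.03 [297.58401837 229.08707495] [180.64709054 133.79906506] [205.74598285 134.19588997]
[181.1 232.1]
[ 54.1 232.1]
[ 49.  165.2]
[186.3 165.3]
```

View pics/w6.png

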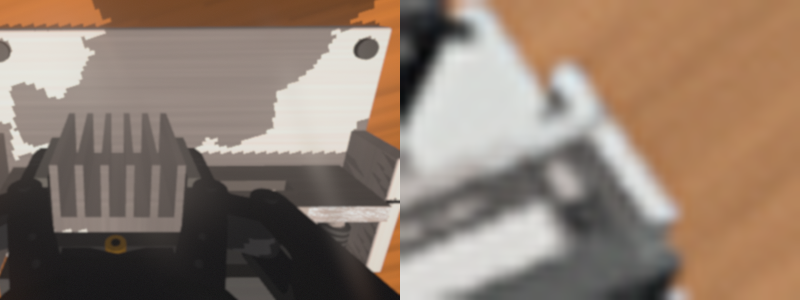

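Wrist view 6: the heatsink is flat on the fence, with the bush at (115,243) against the heatsink's middle at column 117.6, about 1 mm off. The fence's front edge at row ~207 gives about 8.3 mm of travel, or 6.7 N, which agrees with the force reading. I'll add 1.5 mm and hold for 2 s.

Emit:
{"op": "drive_tool", "data": {
  "jaw": [1,1,1,1,1,1,1,1,1,1,1,1],
  "xyz": [
    [0.8,-0.3,0],
    [0.8,-0.3,0],
    [0,0,0],
    [0,0,0],
    [0,0,0],
    [0,0,0],
    [0,0,0],
    [0,0,0],
    [0,0,0],
    [0,0,0],
    [0,0,0],
    [0,0,0]
  ],
  "turn": [
    [0,0,0],
    [0,0,0],
    [0,0,0],
    [0,0,0],
    [0,0,0],
    [0,0,0],
    [0,0,0],
    [0,0,0],
    [0,0,0],
    [0,0,0],
    [0,0,0],
    [0,0,0]
  ]
}}

```text
clock: 13.1
tool_pos: [0.5378, 0.1288, 0.0908]
tool_rot: [[-0.005, 0.294, 0.956], [0.002, 0.956, -0.294], [-1.0, 0.001, -0.005]]
force: [-9.8, 5.4, 6.8]
finger_gap: 0.0495
```

Emit:
{"op": "drive_tool", "data": {
  "jaw": [1,1,1,1,1,1,1,1,1,1,1,1],
  "xyz": [
    [0,0,0],
    [0,0,0],
    [0,0,0],
    [0,0,0],
    [0,0,0],
    [0,0,0],
    [0,0,0],
    [0,0,0],
    [0,0,0],
    [0,0,0],
    [0,0,0],
    [0,0,0]
  ],
  "turn": [
    [0,0,0],
    [0,0,0],
    [0,0,0],
    [0,0,0],
    [0,0,0],
    [0,0,0],
    [0,0,0],
    [0,0,0],
    [0,0,0],
    [0,0,0],
    [0,0,0],
    [0,0,0]
  ]
}}

```text
clock: 14.3
tool_pos: [0.5377, 0.1288, 0.0908]
tool_rot: [[-0.005, 0.294, 0.956], [0.002, 0.956, -0.294], [-1.0, 0.001, -0.005]]
force: [-9.2, 4.7, 6.3]
finger_gap: 0.0497
```

Emit:
{"op": "drive_tool", "data": {
  "jaw": [1,1,1,1,1,1,1,1,1,1,1,1],
  "xyz": [
    [0,0,0],
    [0,0,0],
    [0,0,0],
    [0,0,0],
    [0,0,0],
    [0,0,0],
    [0,0,0],
    [0,0,0],
    [0,0,0],
    [0,0,0],
    [0,0,0],
    [0,0,0]
  ],
  "turn": [
    [0,0,0],
    [0,0,0],
    [0,0,0],
    [0,0,0],
    [0,0,0],
    [0,0,0],
    [0,0,0],
    [0,0,0],
    [0,0,0],
    [0,0,0],
    [0,0,0],
    [0,0,0]
  ]
}}

```text
clock: 15.5
tool_pos: [0.5377, 0.1289, 0.0907]
tool_rot: [[-0.005, 0.294, 0.956], [0.002, 0.956, -0.294], [-1.0, 0.001, -0.005]]
force: [-8.2, 4.7, 6.3]
finger_gap: 0.0493
```

```bash
python3 - <<'E'
from h import *
s=monitor.sense();p=np.array(s['tool_pos']);y=-.303;c,n=np.cos(y),np.sin(y);J=np.array([[c,n],[-n,c]]);o=np.array([.53963,.16022])
print('jig',J@(p[:2]-o),p[2],'F',J@np.array(s['force'])[:2],s['force'][2],s['clock'],s['finger_gap'],np.abs(s['dq']).max())
M=camera_model('wrist');f=grab_frame('wrist')
for x in(.01,.02,.03):
  for yy in(.03,.06):print(x,yy,(proj(M,[*(o+J.T@[x,yy]),.046])-[160,220])*2)
save('w7.png',cv2.resize(f[220:420,160:560],(800,400),interpolation=cv2.INTER_CUBIC))
E
```

```text
jig [ 0.00754579 -0.03050447] 0.09073719676615191 F [-9.21583869  2.04551051] 6.269719554876197 15.5 0.0492670076980219 0.0018000396751779897
0.01 0.03 [519.0287596  176.68939859]
0.01 0.06 [659.6806966  177.18983204]
0.02 0.03 [512.53285375 216.04218321]
0.02 0.06 [650.07886262 216.51915003]
0.03 0.03 [506.31790735 253.69289016]
0.03 0.06 [640.89219686 254.1479301 ]
```

View pics/w7.png

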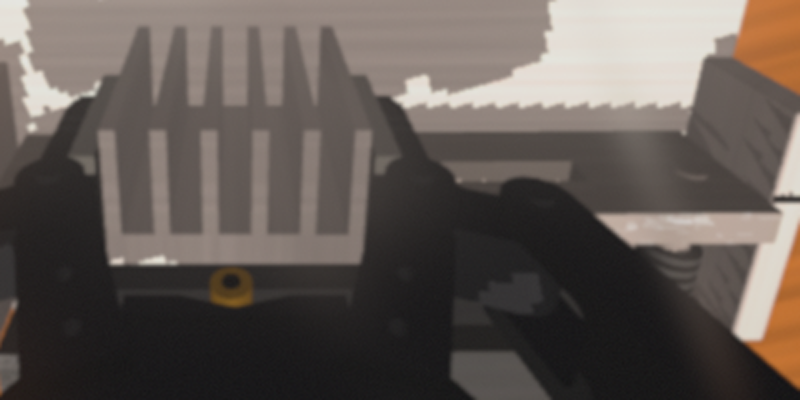

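Wrist view 7: the fence edge at row ~211 puts it at jig x ≈ 18.7 mm, so 8.7 mm of travel and about 7 N. The bush is at column 231 and the heatsink's middle at 235. Nothing is moving, so I'll hand in.

```bash
python3 -c "
from h import *
print(ticket.sign_off())"
```

```text
the job is handed in; nothing more can be done
None
```

I stood the silver heatsink upright on the bed, short of the fence and in line with the bush. I then slid it flat against the fence and handed the job in at about 15.6 s, still gripping and pressing. The hand-in gave no verdict.

- **Push:** the fence edge in the wrist image gives about 8.7 mm of travel, or roughly 7 N. The wrist felt 9–10 N along the jig, which fits that once about 2–3 N of rubbing on the bed is taken off. This is slightly under the 8 N target but well inside 5 to 11 N.
- **Hold:** I held the final push still for about 3.4 s before handing in.
- **Alignment:** by the camera, the heatsink's middle is about 1 mm from the bush line. The tool was within 0.01 rad of square to the fence and of vertical.
- **Not measured directly:** fence travel and force are worked out from images and the wrist sensor. The heatsink's position within the grip has about 1–2 mm of disagreement between readings.
- **Surroundings:** the screw guide looked unmoved in the later views. I did not measure the bystanders again after the move. The arm's path stayed clear of them, and the forces I read showed no sign of contact.

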